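# Load the sample stem into the beam cube and hold it centred

## Task

Draw the stopper pin out of the guide bore on top of the sample cube and park it upright in the notch of the fork plate beside it, resting on its collar. Then take the sample stem (the one with the tall slim knob and the small white sample at its tip, not the wide-knobbed needle stem) out of the stand and lower it upright through the guide bore without touching the cube, until the sample sits in the middle of the four side ports, on the bore's axis. Finish while still holding the stem there, steady and clear of the cube; leave the needle stem, the lens stand and the boxes alone.

Things in the scene. Friction and masses are not known exactly. Their poses are not given: they have to be found in the camera images.
- sample_cube: Fixed black cube 84 mm wide, z 58 to 142 mm, on a black pedestal with a 90 mm square foot; hollow (60 mm inside), a 44 mm round open port in each side, centred 100 mm up. On top a round steel bush 60 mm across (top at z 152 mm) with the guide bore. A steel fork plate sticks out level from its top on its +y side. Origin on the table under the centre, z up.
- bore_mouth (a point): Centre of the guide bore's upper edge on the bush's top face, 152 mm above the table; z up along the bore, axes as the cube's. The bore is vertical, 22 mm in diameter and 22 mm deep, through the bush and the cube's top into the hollow.
- beam_centre (a point): Middle of the hollow cube where the axes of the four ports cross the bore's axis: 52 mm under bore_mouth, 100 mm above the table; axes as the cube's.
- notch_seat (a point): Where the stopper hangs in the fork plate's notch: mid-width, level with the plate's top (147 mm above the table), 80 mm from the bore's axis toward the cube's +y; axes as the cube's. Plate 46 mm wide, 5 mm thick, its end at 105 mm from the bore's axis; notch 24 mm wide, open at that end and from above, running along y in to 64 mm.
- stopper: Loose black round stopper pin, about 60 g; origin on its axis at the underside of its collar, z up. Below: shank 20 mm in diameter, 24 mm long, in the guide bore at the start. Above: collar 34 mm across, 5 mm thick (on the bush at the start), then a ribbed knob 26 mm in diameter, 5 to 25 mm above the origin: grip it there.
- stem_stand: Fixed stand: aluminium plate 50 x 166 x 6 mm on two posts over a black foot 70 x 170 mm; the plate's top is 105 mm above the table. Origin on the table under its middle, long axis y, z up. Three 14 mm holes at y -50, 0, +50 mm; the stems hang in the outer two, either way round.
- sample_stem: Loose round stem, about 80 g, hanging upright in the stand; origin on its axis at the underside of its collar (on the plate), z up. Above: collar 26 mm across, 5 mm thick, then a tall slim black knob 20 mm in diameter, 5 to 39 mm up: grip it there. Below: spigot 13 mm across, 6 mm long, 8 mm rod to -72 mm, sample holder 10 mm across to -84 mm (brass, white sample at the end).
- sample (a point): Middle of the sample holder on the sample stem's axis, 78 mm below the stem's origin.
- needle_stem: The other stem, to be left alone: same collar, spigot and rod, but a wide low black knob 34 mm in diameter, 5 to 17 mm over its origin, and a pointed tip 86 mm under it. Origin at the underside of its collar.
- lens_stand: Bystander: lens on a post, 120 mm tall, on a foot 75 x 53 mm, standing about 130 mm from the cube's axis on its +x side. Origin on the table.
- round_box: Bystander: pale round optics box, 41 mm across, 18 mm high. Origin at its underside.
- filter_case: Bystander: white square filter box, 63 x 63 x 22 mm. Origin at its underside.
Things that resemble listed ones, but are neither listed nor needed, are in the scene too. What is shaped like the stopper but yellow is not meant.

How it is judged:
By the outcome, as a careful person would: the job done as asked, in the order asked, and still so for the second after the job is handed in, while the arm keeps its last pose, push and grip.
It also fails if it takes over 61 s, if anything falls off the work surface, if the arm or the gripper's body presses on something with over 40 N, if the wrist force passes 120 N, or if a joint passes its speed limit or range.

## Robot

A 7-joint arm with a two-finger parallel gripper is mounted at the origin on a cart in front of the work surface, level with it; the furniture and walls round the work are solid. World frame = base frame: x ahead of the robot, y to its left, z up, the work surface at z = 0. Lengths are in m, angles in rad, forces in N, time in s.
With the tool pointing down it reaches from about 0.4 to 0.85 m from the base axis. Payload 10.4 kg.
Tool frame: the origin (TCP) lies between the finger pads; the fingertips stand 14 mm ahead of it and the grasp point (between the pads) lies 5 mm behind it (r.finger_overhang is the z of the fingertips in the tool frame, in m); z points along the fingers, y is the line along which they close (so a half turn about z gives the same grasp; the last joint's range is limited). The gripper opens to 87 mm and grips with 3 to 60 N. Pads are 19 mm wide; open, the fingers measure 117 mm over their backs; the gripper's body (75 mm by 190 mm) begins 51 mm behind the grasp point.
Start: joints at [-1.178, 0.332, -0.065, 1.46, 0.022, 1.35, -0.088], TCP at [0.252, 0.572, 0.237] pointing down, gripper open.
Joint ranges: [-2.6, 2.6], [-0.5, 2.12], [-1.47, 1.34], [0.16, 2.42], [-1.27, 4.41], [0.06, 2.06], [-2.6, 2.6]. Speed limits (rad/s): [2.22, 2.22, 2.79, 2.79, 3.14, 3.14, 3.14].

## Interface

Orientations are given as a unit quaternion [x, y, z, w].
In Python, from bench import r, optics gives the robot as it stands.
- The arm moves only by the shell command python3 -m pendant 'ROWS' [FORCE]. ROWS is JSON, a list of rows, each a list of 7 numbers: the closure, from -1 (fully open) to 1 (shut), then the shift along the tool's x, y, z scaled (see below), then the turn, a rotation vector about the tool's x, y, z scaled (see below). In form: [[grip, x, y, z, rx, ry, rz], ...]. A call has 1 to 8 rows; each row is the pose to reach, as a shift and turn from the pose commanded when the call began, along the tool's axes at that moment; what a row does not reach only later rows make up. The controller multiplies each number of a shift by 0.3 m and each number of a turn by 120 degrees. A row lasts 1/8 s, in which the tool goes at most 62.5 mm and 10.7 degrees, less where a joint would pass 70% of its speed; a pose out of reach is approached as far as the arm can. A call with a number of a shift or a turn outside -1 to 1 is refused whole. A call with a gripper value outside its range is refused whole. The fingers move at their own pace and stop on an object; FORCE is the grip in N (left out, the last holds). Time passes only in rows, so rows that repeat a pose let the fingers close. It gives the time, the measured TCP pose, the force, the opening and the grip force at its end, in the units of the state.
- r.read_state(): the state, without advancing time (a new reading comes with each control period).
- optics.camera(name): name is "scene" or "top" or "wrist"; returns a dict with "pixels" (420x560x3 uint8, red, green, blue), "vfov" (degrees; the focal length in pixels is half the picture's height over the tangent of half this angle, whatever the lens; pixels are square), "cx", "cy" (the principal point, pixels), "rvec" (rotation vector, rad) and "tvec" (3), from world to camera coordinates, as OpenCV has them. Camera axes: x right, y down, z forward; pixel columns grow to the right and rows downward; lengths in m; the calibration is good to about 2 mm. A picture is of the moment at which its call begins. There is no depth.
- r.close_job(): hands the job in; it is judged then, once.
The state is a dict: "time": time; "joint_positions": joint angles; "joint_vel": joint speeds; "joint_torque": joint torques, N m; "ee_pos": TCP position; "eef_rot": TCP orientation; "ft_force": force on the tool from outside, world axes, zero at the start; "torque": the same for the moment, N m; "width": finger opening in m; "grip_force": force on a finger pad.
Only numpy, scipy, OpenCV 4.12 (cv2) and the standard library are available. Lean on these libraries where they do the work, as an engineer would, in place of code of your own. Each camera call takes 0.05 s, during which the arm holds its last target. There are 200 camera calls.

## Working session

There is one attempt and no reset: what is moved stays moved. The work goes in short steps, Python scripts to look and compute and a shell command to move; the robot and the scene stay as the last step left them, time stands still between calls to the robot, and variables do not carry over. Pictures are saved under pics/ and viewed, at most 10 in all, crops included, and the job is handed in when it is done.

```bash
ls; mkdir -p pics; cat > h.py <<'E'
import numpy as np, cv2, pickle
from scipy.spatial.transform import Rotation as R
from bench import r, optics
def snap(n,tag):
    c=optics.camera(n); pickle.dump(c,open(f'pics/{tag}.pkl','wb'))
    cv2.imwrite(f'pics/{tag}.png',c['pixels'][:,:,::-1]); return c
def load(tag): return pickle.load(open(f'pics/{tag}.pkl','rb'))
def K(c):
    h=c['pixels'].shape[0]; f=h/2/np.tan(np.radians(c['vfov'])/2)
    return np.array([[f,0,c['cx']],[0,f,c['cy']],[0,0,1.]])
def ray(c,u,v):
    M=cv2.Rodrigues(np.array(c['rvec'],float))[0]; t=np.array(c['tvec'],float).ravel()
    return -M.T@t, M.T@np.linalg.inv(K(c))@[u,v,1]
def atz(c,u,v,z):
    o,d=ray(c,u,v); return o+d*(z-o[2])/d[2]
def proj(c,P):
    return cv2.projectPoints(np.array(P,float).reshape(-1,1,3),np.array(c['rvec'],float),np.array(c['tvec'],float),K(c),None)[0].reshape(-1,2)
def crop(tag,u0,v0,u1,v1,s,out):
    im=load(tag)['pixels'][v0:v1,u0:u1,::-1]; cv2.imwrite(f'pics/{out}.png',cv2.resize(im,None,fx=s,fy=s,interpolation=cv2.INTER_CUBIC))
def st():
    s=r.read_state(); print('t',round(s['time'],2),'pos',np.round(s['ee_pos'],4),'rotZYX',np.round(R.from_quat(s['eef_rot']).as_matrix(),3).tolist(),'F',np.round(s['ft_force'],1),'w',round(s['width'],4),'g',s['grip_force']); return s
def shift(target,rz=0):
    s=r.read_state(); M=R.from_quat(s['eef_rot']).as_matrix()
    return M.T@(np.array(target)-s['ee_pos'])/0.3
E
python3 - <<'E'
from h import *
a=snap('scene','s0');b=snap('top','t0')
st(); print(r.finger_overhang, [ (ray(c,c['cx'],c['cy'])) for c in (a,b)], a['vfov'],b['vfov'])
cv2.imwrite('pics/both.png',cv2.resize(np.vstack([a['pixels'],b['pixels']])[:,:,::-1],None,fx=.71,fy=.71))
E
```

```text
pics
t 0.1 pos [0.2523 0.5715 0.2359] rotZYX [[-0.915, 0.404, -0.0], [0.404, 0.915, -0.001], [-0.0, -0.001, -1.0]] F [ 0.4 -0.3  0.5] w 0.0869 g 0.0
0.014 [(array([-0.02995782, -0.78782595,  0.88862073]), array([ 0.50237608,  0.5287428 , -0.6841413 ])), (array([ 0.30887585, -0.22243173,  1.13282492]), array([ 0.20901952, -0.01111892, -0.97784825]))] 49.56927917298358 57.73757630945052
```

View pics/s0.png

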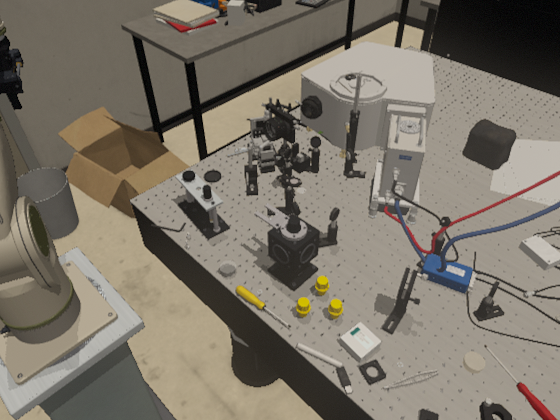

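View pics/t0.png

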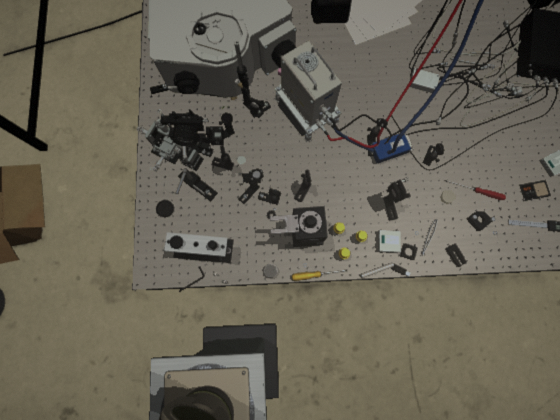

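The scene view shows the stand at about (200,200), with the cube at (293,245). In the top view, the stand is at (198,245) and the cube with its bush at (310,222). The fork points left, which is +y. I'll enlarge both.

```bash
python3 - <<'E'
from h import *
crop('t0',150,190,350,280,4,'t0c')
A=cv2.resize(load('s0')['pixels'][150:300,165:345,::-1],None,fx=4.4,fy=4,interpolation=cv2.INTER_CUBIC)
crop('s0',165,160,345,295,4.4,'s0c')
E
```

```text
(no output)
```

View pics/t0c.png

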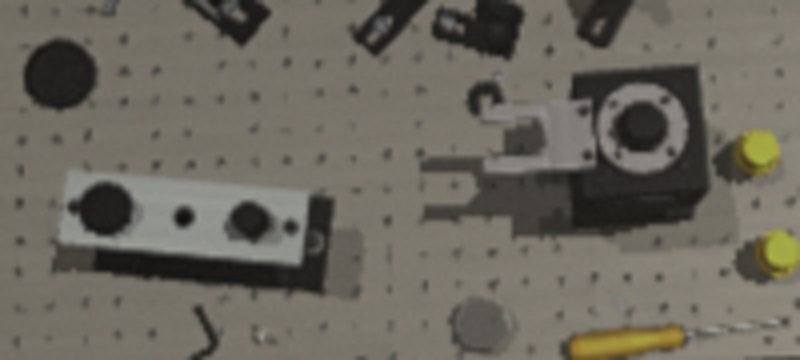

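View pics/s0c.png

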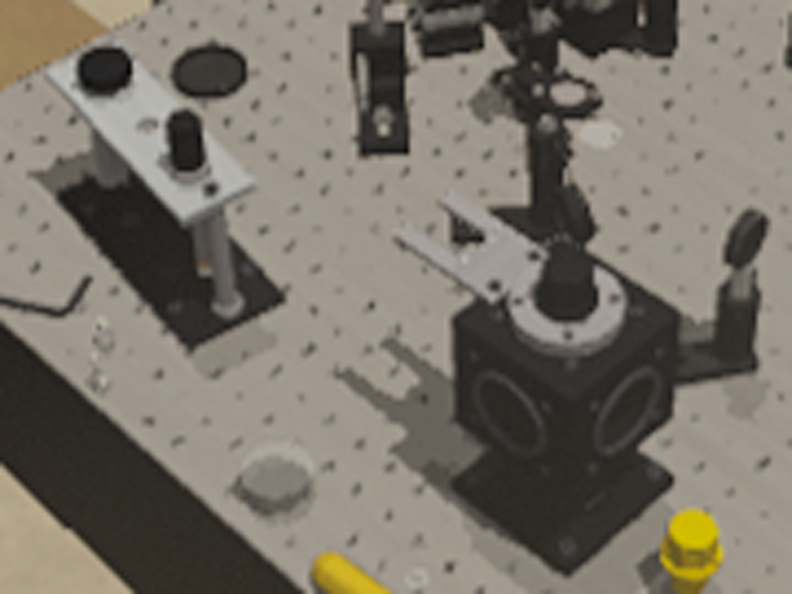

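The wide, low needle knob is at top crop (105,208) and scene crop (105,70). The tall, slim knob with its light collar is at top crop (250,222) and scene crop (185,140), in the -y hole, so that one is the sample stem. The black stopper is in the bush at top crop (641,128); the yellow look-alikes are not meant.

```bash
python3 - <<'E'
from h import *
t=load('t0');s=load('s0')
T=lambda x,y,z:atz(t,150+(x+.5)/4-.5,190+(y+.5)/4-.5,z)
S=lambda x,y,z:atz(s,165+(x+.5)/4.4-.5,160+(y+.5)/4.4-.5,z)
p=lambda n,v:print(n,np.round(v,4))
p('bushT',T(642,128,.152));p('knobtopT',T(640,125,.177))
p('bushS',S(568,309,.152)); p('knobtopS',S(568,258,.177))
for q in [(573,72),(697,66),(708,187),(571,197)]: p('cube corner',T(*q,.142))
for q in [(483,113),(486,166),(590,98),(590,168)]: p('fork',T(*q,.147))
C=[T(*q,.105) for q in [(68,170),(310,192),(303,265),(57,243)]]
for c in C:p('plate',c)
c=np.mean(C,0);p('mean',c); d=(C[0]+C[3]-C[1]-C[2]);print(np.linalg.norm(d)/2,np.degrees(np.arctan2(d[1],d[0])));d/=np.linalg.norm(d)
p('stem pred',c-.05*d)
p('slim top T',T(250,219,.144));p('slim top S',S(184,122,.144)); p('collar S',S(190,170,.110))
p('needle top T',T(105,208,.122))
d=T(571,197,.142)-T(708,187,.142)
E
```

```text
bushT [ 0.4916 -0.3026  0.152 ]
knobtopT [ 0.4889 -0.2994  0.177 ]
bushS [ 0.4856 -0.3082  0.152 ]
knobtopS [ 0.4937 -0.2999  0.177 ]
cube corner [ 0.5335 -0.2598  0.142 ]
cube corner [ 0.5337 -0.3428  0.142 ]
cube corner [ 0.452  -0.3443  0.142 ]
cube corner [ 0.4497 -0.2541  0.142 ]
fork [ 0.5075 -0.1989  0.147 ]
fork [ 0.472  -0.1994  0.147 ]
fork [ 0.5143 -0.27    0.147 ]
fork [ 0.4675 -0.2674  0.147 ]
plate [0.4897 0.0865 0.105 ]
plate [ 0.4668 -0.0781  0.105 ]
plate [ 0.4174 -0.0726  0.105 ]
plate [0.4401 0.0931 0.105 ]
mean [0.4535 0.0072 0.105 ]
0.16672841262416696 82.12676243408536
stem pred [ 0.4467 -0.0423  0.105 ]
slim top T [ 0.4449 -0.0442  0.144 ]
slim top S [ 0.4431 -0.0463  0.144 ]
collar S [ 0.4407 -0.0486  0.11  ]
needle top T [0.4599 0.0563 0.122 ]
```

```bash
python3 -m pendant '[[-1,-0.1,-0.15,-0.2,0,0,-0.05],[-1,-0.22,-0.3,-0.2,0,0,-0.1],[-1,-0.35,-0.45,-0.2,0,0,-0.15],[-1,-0.5,-0.6,-0.2,0,0,-0.198],[-1,-0.63,-0.78,-0.2,0,0,-0.198],[-1,-0.63,-0.78,-0.2,0,0,-0.198]]'; python3 -c "
from h import *
st()
for p in ([0.445,-0.044,0.30],[0.49,-0.302,0.3]): print(shift(p))"
```

```text
time: 0.85
ee_pos: [0.3321, 0.2776, 0.2968]
eef_rot: [0.003, 1.0, 0.0, 0.0]
ft_force: [0.1, -0.0, 0.7]
width: 0.0873
grip_force: 0.0
t 0.85 pos [0.3321 0.2776 0.2968] rotZYX [[-1.0, 0.007, 0.0], [0.007, 1.0, 0.0], [-0.0, 0.0, -1.0]] F [ 0.1 -0.   0.7] w 0.0873 g 0.0
[-0.38351382 -1.06958808 -0.01111893]
[-0.53919754 -1.92857731 -0.01139797]
```

```bash
python3 -m pendant '[[-1,-0.08,-0.2,0,0,0,0.002],[-1,-0.16,-0.4,0,0,0,0.002],[-1,-0.24,-0.6,0,0,0,0.002],[-1,-0.32,-0.8,0,0,0,0.002],[-1,-0.38,-1,0,0,0,0.002],[-1,-0.38,-1,0,0,0,0.002],[-1,-0.38,-1,0,0,0,0.002]]' >/dev/null; python3 -c "
from h import *
st(); snap('wrist','w1')"
python3 -m pendant '[[-1,-0.05,-0.2,0,0,0,0],[-1,-0.08,-0.4,0,0,0,0],[-1,-0.11,-0.6,0,0,0,0],[-1,-0.13,-0.75,0,0,0,0],[-1,-0.15,-0.93,0,0,0,0],[-1,-0.15,-0.93,0,0,0,0],[-1,-0.15,-0.93,0,0,0,0]]' >/dev/null; python3 -c "
from h import *
st(); snap('wrist','w2')
a=load('w1')['pixels'];b=load('w2')['pixels']
cv2.imwrite('pics/w12.png',cv2.resize(np.hstack([a,b])[:,:,::-1],(800,300)))"
```

```text
t 1.73 pos [ 0.4446 -0.0183  0.2963] rotZYX [[-1.0, 0.005, -0.0], [0.005, 1.0, 0.0], [0.0, 0.0, -1.0]] F [-0.5  2.1 -0.5] w 0.0869 g 0.0
t 2.65 pos [ 0.4889 -0.296   0.2959] rotZYX [[-1.0, 0.003, -0.001], [0.003, 1.0, 0.001], [0.001, 0.001, -1.0]] F [0.4 0.5 0.2] w 0.0869 g 0.0
```

View pics/w12.png

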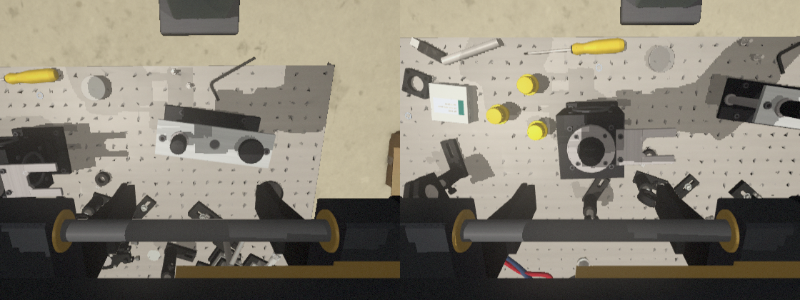

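The wrist views show the stand at (215,140) on the left, and the cube at (592,150) on the right with its fork pointing to +y. I'll enlarge both for precise centres.

```bash
python3 - <<'E'
from h import *
a=load('w1')['pixels'][135:235,205:395];b=load('w2')['pixels'][133:258,210:400]
f=lambda x:cv2.resize(x[:,:,::-1],None,fx=4,fy=4,interpolation=cv2.INTER_CUBIC)
cv2.imwrite('pics/w1c.png',f(a));cv2.imwrite('pics/w2c.png',f(b))
E
```

```text
(no output)
```

View pics/w1c.png

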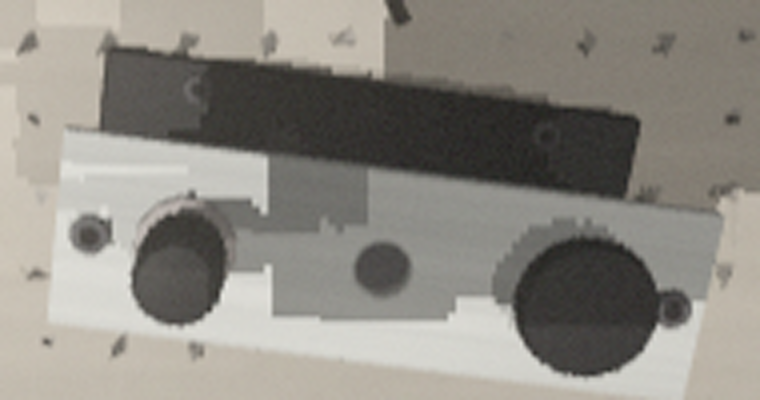

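View pics/w2c.png

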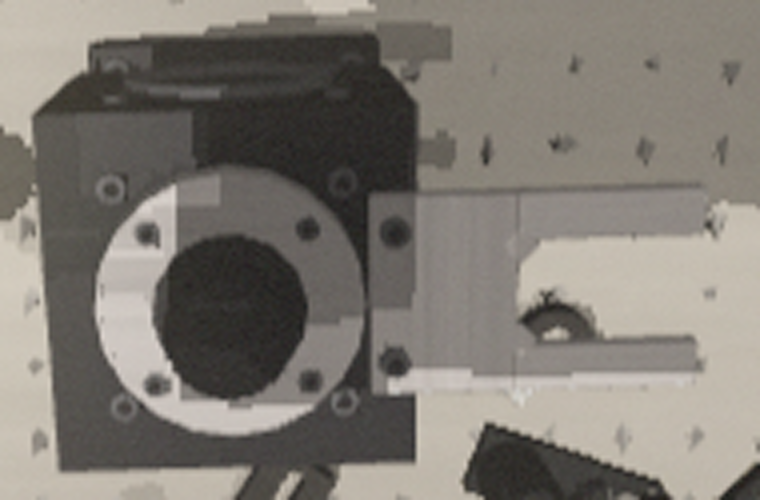

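```bash
python3 - <<'E'
from h import *
a=load('w1');b=load('w2')
A=lambda x,y,z:atz(a,205+(x+.5)/4-.5,135+(y+.5)/4-.5,z)
B=lambda x,y,z:atz(b,210+(x+.5)/4-.5,133+(y+.5)/4-.5,z)
p=lambda n,v:print(n,np.round(v,4))
p('bush',B(230.5,300.5,.152)); p('edges',[*B(95,300,.152),*B(366,300,.152),*B(230,165,.152),*B(230,436,.152)])
p('cube edge L/R',[*B(60,469,.142),*B(415,462,.142),*B(35,117,.142),*B(415,108,.142)])
for q in [(703,187),(703,235),(695,345),(693,385),(400,195),(400,393),(525,290)]:p('fork',B(*q,.147))
p('knob top bushing',B(230,325,.177))
C=[A(*q,.105) for q in [(66,127),(722,213),(685,399),(48,322)]]
c=np.mean(C,0);d=C[1]+C[2]-C[0]-C[3];L=np.linalg.norm(d);d/=L
p('plate mid',c);print(L/2,d);p('mid hole',A(382,269,.105));p('stem pred',c-.05*d)
p('slim top',A(178,280,.144));p('collar top edge', A(190,196,.110))
p('needle',A(587,306,.122))
E
```

```text
bush [ 0.4892 -0.3019  0.152 ]
edges [ 0.489  -0.3315  0.152   0.4892 -0.2722  0.152   0.4593 -0.3017  0.152
  0.521  -0.3023  0.152 ]
cube edge L/R [ 0.533  -0.3425  0.142   0.5316 -0.2591  0.142   0.4504 -0.3441  0.142
  0.4488 -0.2616  0.142 ]
fork [ 0.4655 -0.1992  0.147 ]
fork [ 0.4762 -0.1982  0.147 ]
fork [ 0.5015 -0.1976  0.147 ]
fork [ 0.511  -0.1972  0.147 ]
fork [ 0.467  -0.2649  0.147 ]
fork [ 0.5126 -0.2637  0.147 ]
fork [ 0.4885 -0.2366  0.147 ]
knob top bushing [ 0.4872 -0.3016  0.177 ]
plate mid [0.4521 0.0084 0.105 ]
0.165275712226072 [0.13528186 0.99080715 0.        ]
mid hole [0.4525 0.0082 0.105 ]
stem pred [ 0.4454 -0.0411  0.105 ]
slim top [ 0.4443 -0.0406  0.144 ]
collar top edge [ 0.4323 -0.0396  0.11  ]
needle [0.4575 0.0567 0.122 ]
```

```bash
python3 -m pendant '[[-0.4,-0.003,-0.02,0.1,0,0,0],[-0.3,-0.003,-0.02,0.2,0,0,0],[-0.1,-0.003,-0.02,0.3,0,0,0],[-0.1,-0.003,-0.02,0.36,0,0,0],[-0.1,-0.003,-0.02,0.39,0,0,0],[-0.1,-0.003,-0.02,0.41,0,0,0],[-0.1,-0.003,-0.02,0.41,0,0,0],[-0.1,-0.003,-0.02,0.41,0,0,0]]' 15; python3 -c "
from h import *
print(shift([.4897,-.302,.173]));c=snap('wrist','w3'); cv2.imwrite('pics/w3.png',c['pixels'][:,:,::-1])"
```

```text
time: 3.7
ee_pos: [0.4892, -0.3042, 0.1741]
eef_rot: [0.003, 1.0, -0.0, 0.0]
ft_force: [0.9, 0.1, 0.5]
width: 0.0479
grip_force: 0.0
[-0.00168253  0.00730838  0.00375727]
```

View pics/w3.png

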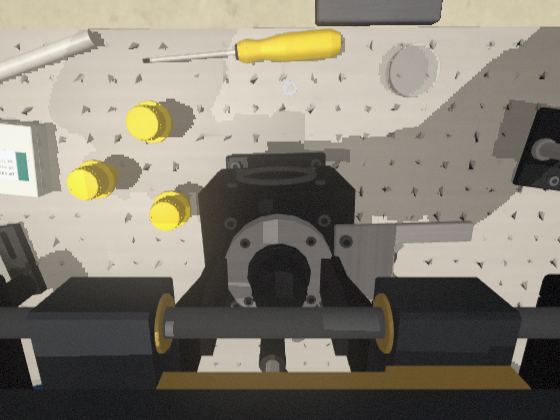

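The wrist view shows the stopper (279,280) centred between the fingers, so I'll close and lift.

```bash
python3 -m pendant '[[0,-0.002,0.007,0.003,0,0,0],[0.3,-0.002,0.007,0.003,0,0,0],[0.6,-0.002,0.007,0.003,0,0,0],[0.8,-0.002,0.007,0.003,0,0,0],[0.8,-0.002,0.007,0.003,0,0,0],[0.8,-0.002,0.007,0.003,0,0,0],[0.8,-0.002,0.007,0.003,0,0,0],[0.8,-0.002,0.007,0.003,0,0,0]]' 15; python3 -c "
from h import *
st()"
```

```text
time: 4.75
ee_pos: [0.4895, -0.3019, 0.1726]
eef_rot: [0.003, 1.0, 0.0, -0.0]
ft_force: [0.1, 0.1, 1.1]
width: 0.0256
grip_force: 15.0
t 4.75 pos [ 0.4895 -0.3019  0.1726] rotZYX [[-1.0, 0.005, -0.0], [0.005, 1.0, 0.0], [0.0, 0.0, -1.0]] F [0.1 0.1 1.1] w 0.0256 g 15.000100746983662
```

```bash
python3 -m pendant '[[0.8,0,0,-0.02,0,0,0],[0.8,0,0,-0.05,0,0,0],[0.8,0,0,-0.08,0,0,0],[0.8,0,0,-0.12,0,0,0],[0.8,0,0,-0.16,0,0,0],[0.8,0,0,-0.2,0,0,0],[0.8,0,0,-0.2,0,0,0]]' 25; python3 -c "
from h import *
st()
c=snap('scene','s1');t=snap('top','t1')
f=lambda x,s:cv2.resize(x[:,:,::-1],None,fx=s,fy=s,interpolation=cv2.INTER_CUBIC)
cv2.imwrite('pics/s1c.png',f(c['pixels'][170:290,240:370],5))"
```

```text
time: 5.62
ee_pos: [0.4899, -0.3022, 0.2337]
eef_rot: [0.003, 1.0, -0.0, 0.001]
ft_force: [0.2, 1.0, -0.9]
width: 0.0249
grip_force: 25.0
t 5.62 pos [ 0.4899 -0.3022  0.2337] rotZYX [[-1.0, 0.005, 0.002], [0.005, 1.0, -0.0], [-0.002, -0.0, -1.0]] F [ 0.2  1.  -0.9] w 0.0249 g 24.999813395552337
```

View pics/s1c.png

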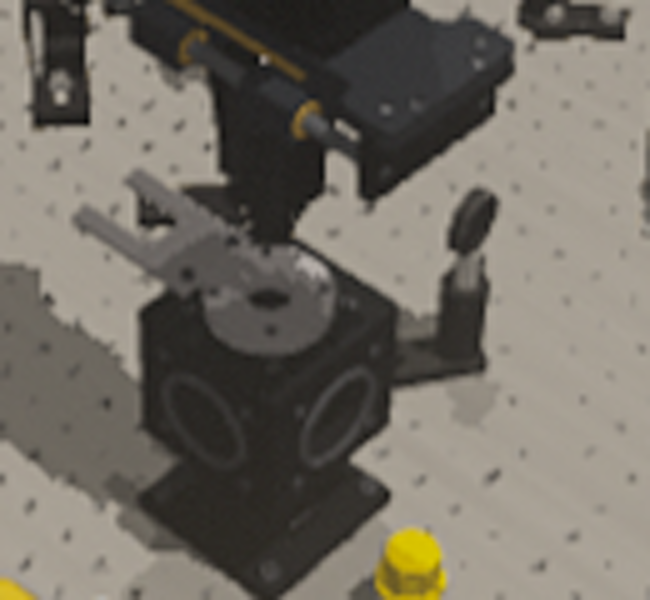

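The stopper is out and the bore shows open at crop (270,298). Next I'll move it over the notch by the bore-to-notch offset and lower it partway.

```bash
python3 -m pendant '[[0.8,0.002,0.1,0,0,0,0],[0.8,0.006,0.2,0,0,0,0],[0.8,0.006,0.267,0,0,0,0],[0.8,0.006,0.267,0,0,0,0],[0.8,0.006,0.267,0.05,0,0,0],[0.8,0.006,0.267,0.1,0,0,0],[0.8,0.006,0.267,0.12,0,0,0],[0.8,0.006,0.267,0.12,0,0,0]]'; python3 -c "
from h import *
st();print(shift([.4883,-.222,.1685]))
c=snap('scene','s2');t=snap('wrist','w5')
f=lambda x,s:cv2.resize(x[:,:,::-1],None,fx=s,fy=s,interpolation=cv2.INTER_CUBIC)
cv2.imwrite('pics/s2c.png',np.hstack([f(c['pixels'][170:270,230:330],4),f(t['pixels'][200:300,230:330],4)]))"
```

```text
time: 6.72
ee_pos: [0.4877, -0.2221, 0.1959]
eef_rot: [0.003, 1.0, -0.0, -0.001]
ft_force: [-0.7, -0.2, -0.7]
width: 0.0254
grip_force: 25.0
t 6.72 pos [ 0.4877 -0.2221  0.1959] rotZYX [[-1.0, 0.006, -0.001], [0.006, 1.0, -0.0], [0.001, -0.0, -1.0]] F [-0.7 -0.2 -0.7] w 0.0254 g 24.999863009434193
[-0.0022096   0.00052425  0.09140544]
```

View pics/s2c.png

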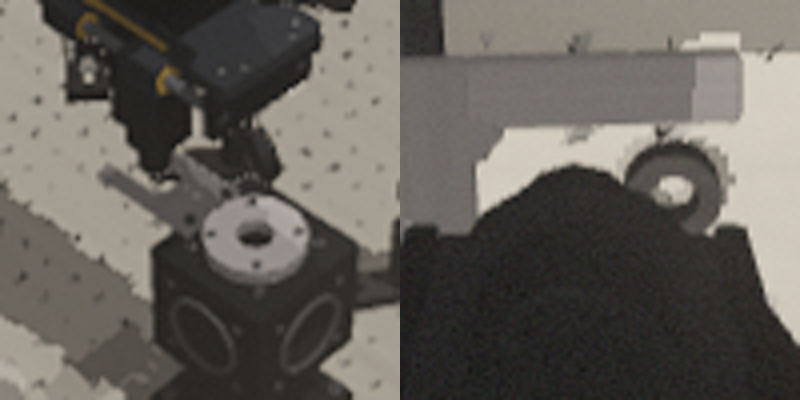

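That was the tenth picture; from here I use numbers and image code only. The crop shows the stopper over the notch with the bore clear. I'll lower it in small steps and watch the force.

```bash
python3 -m pendant '[[0.8,-0.001,0,0.01,0,0,0],[0.8,-0.001,0,0.02,0,0,0],[0.8,-0.001,0,0.035,0,0,0],[0.8,-0.001,0,0.05,0,0,0],[0.8,-0.001,0,0.05,0,0,0]]'; python3 -c "
from h import *
st();print(shift([.4883,-.222,.1685]))"
```

```text
time: 7.45
ee_pos: [0.4882, -0.2217, 0.1812]
eef_rot: [0.003, 1.0, 0.0, -0.0]
ft_force: [-0.2, -0.4, -0.5]
width: 0.0257
grip_force: 25.0
t 7.45 pos [ 0.4882 -0.2217  0.1812] rotZYX [[-1.0, 0.005, -0.001], [0.005, 1.0, 0.0], [0.001, 0.0, -1.0]] F [-0.2 -0.4 -0.5] w 0.0257 g 24.999868639279157
[-0.00033897 -0.00102777  0.04229431]
```

Shank is 11 mm into the notch with no contact force. I'll seat it.

```bash
python3 -m pendant '[[0.8,0,0,0.015,0,0,0],[0.8,0,0,0.03,0,0,0],[0.8,0,0,0.04,0,0,0],[0.8,0,0,0.045,0,0,0],[0.8,0,0,0.045,0,0,0]]'; python3 -c "
from h import *
st()"
```

```text
time: 8.07
ee_pos: [0.4884, -0.2218, 0.168]
eef_rot: [0.003, 1.0, 0.0, -0.0]
ft_force: [0.6, 0.3, -0.9]
width: 0.0249
grip_force: 25.0
t 8.07 pos [ 0.4884 -0.2218  0.168 ] rotZYX [[-1.0, 0.005, -0.0], [0.005, 1.0, 0.0], [0.0, 0.0, -1.0]] F [ 0.6  0.3 -0.9] w 0.0249 g 24.999938886612654
```

```bash
python3 -m pendant '[[0.8,0,0,0.002,0,0,0],[0.8,0,0,0.003,0,0,0],[0.8,0,0,0.004,0,0,0]]'|grep -E 'pos|force';  python3 -m pendant '[[0.8,0,0,0.002,0,0,0],[0.8,0,0,0.002,0,0,0]]'|grep -E 'pos|force'
```

```text
ee_pos: [0.4886, -0.2218, 0.1675]
ft_force: [-3.0, 1.1, 8.9]
grip_force: 25.0
ee_pos: [0.4886, -0.2219, 0.1674]
ft_force: [-6.4, 1.8, 13.2]
grip_force: 25.0
```

Seated, with 13 N of upward force. I'll ease off, open partway so the fingers stay clear of the bush, and lift.

```bash
python3 -m pendant '[[0.8,0,0,-0.004,0,0,0],[0.3,0,0,-0.004,0,0,0],[0.1,0,0,-0.004,0,0,0],[0.1,0,0,-0.004,0,0,0],[0.1,0,0,-0.004,0,0,0],[0.1,0,0,-0.004,0,0,0]]' 15; python3 -m pendant '[[0.1,0,0,-0.02,0,0,0],[0.1,0,0,-0.06,0,0,0],[0.1,0,0,-0.12,0,0,0],[0.1,0,0,-0.2,0,0,0],[0.1,0,0,-0.3,0,0,0],[0.1,0,0,-0.4,0,0,0],[0.1,0,0,-0.4,0,0,0]]'; python3 - <<'E'
from h import *
print(shift([.4449,-.042,.29]))
c=snap('wrist','w6')
E
```

```text
time: 9.45
ee_pos: [0.4884, -0.2218, 0.1675]
eef_rot: [0.003, 1.0, 0.0, -0.0]
ft_force: [0.4, -0.5, 0.2]
width: 0.039
grip_force: 0.0
time: 10.32
ee_pos: [0.4894, -0.2225, 0.2907]
eef_rot: [0.003, 1.0, -0.0, 0.002]
ft_force: [-0.2, 0.7, -0.6]
width: 0.0392
grip_force: 0.0
[0.15161036 0.60077966 0.00136087]
```

```bash
python3 -m pendant '[[0,0.04,0.15,0,0,0,0],[0,0.08,0.3,0,0,0,0],[-0.1,0.12,0.45,0,0,0,0],[-0.1,0.15,0.6,0,0,0,0],[-0.1,0.15,0.6,0,0,0,0],[-0.1,0.15,0.6,0,0,0,0]]'; python3 - <<'E'
from h import *
print(shift([.4449,-.042,.126]))
c=load('w6');g=cv2.cvtColor(c['pixels'],cv2.COLOR_RGB2GRAY)
th=np.linspace(0,2*np.pi,13)[:-1]
def circ(x,y,z,rr):return proj(c,[[x+rr*np.cos(t),y+rr*np.sin(t),z] for t in th])
for n,z,rr in (('knobtop',.172,.013),('collar',.152,.017)):
    q=circ(.4885,-.222,z,rr);print(n,q.mean(0).round(1),q.min(0).round(1),q.max(0).round(1))
u,v=proj(c,[[.4885,-.222,.16]])[0].astype(int)
for y in range(v-34,v+36,2):print(y,''.join('#' if x<45 else '+' if x<80 else '-' if x<130 else '.' for x in g[y,u-50:u+50]))
print(u-50)
E
```

```text
time: 11.12
ee_pos: [0.4442, -0.042, 0.2873]
eef_rot: [0.003, 1.0, -0.0, -0.0]
ft_force: [-0.0, -0.4, -0.3]
width: 0.0477
grip_force: 0.0
[-2.44694999e-03  2.01455484e-04  5.37814674e-01]
knobtop [274.8 213.9] [258.6 198.3] [291.  229.2]
collar [274.7 207. ] [254.9 187.8] [294.5 225.8]
175 ------+++++++++++++++++----------...................................................................
177 ------+++++++++++++++++-............................................................................
179 +++++++++++++++++++++++-.-......------------------------------------------------....................
181 -------.....................----------------------..----------------------------....................
183 ............................----------------------..----------------------------....................
185 .............................---------------------------------------------------....................
187 .............................--------------------------------------------------.....................
189 -----........................---------------------++++--------------------
[... 2165 characters left out ...]
..................................................................
233 ----------+++++-....................................................................................
235 ----------+++++.....................................................................................
237 ----------+++++.....................................................................................
239 ----------++++........................................++-...........................................
241 -----------++--.................-....................-++++++++-.....................................
243 -----------++..................--....................++++++++++++++++...............................
224
```

The parked stopper's silhouette (columns 256–294, rows 188–229) matches the prediction for an upright pin seated at z = 0.147. Now the sample stem.

```bash
python3 -m pendant '[[-0.1,-0.002,0,0.15,0,0,0],[-0.1,-0.002,0,0.3,0,0,0],[-0.1,-0.002,0,0.4,0,0,0],[-0.1,-0.002,0,0.46,0,0,0],[-0.1,-0.002,0,0.5,0,0,0],[-0.1,-0.002,0,0.533,0,0,0],[-0.1,-0.002,0,0.533,0,0,0]]' 10; python3 -m pendant '[[0.2,0,0,0,0,0,0],[0.4,0,0,0,0,0,0],[0.9,0,0,0,0,0,0],[0.9,0,0,0,0,0,0],[0.9,0,0,0,0,0,0],[0.9,0,0,0,0,0,0],[0.9,0,0,0,0,0,0]]' 10
```

```text
time: 12.0
ee_pos: [0.4448, -0.0419, 0.1274]
eef_rot: [0.003, 1.0, -0.0, -0.0]
ft_force: [-1.1, 0.3, -0.3]
width: 0.048
grip_force: 0.0
time: 12.88
ee_pos: [0.4451, -0.0415, 0.1278]
eef_rot: [0.003, 1.0, 0.0, 0.0]
ft_force: [-1.2, 1.1, 3.4]
width: 0.0195
grip_force: 10.0
```

```bash
python3 -m pendant '[[0.9,0,0,0,0,0,0],[0.9,0,0,-0.02,0,0,0],[0.9,0,0,-0.05,0,0,0],[0.9,0,0,-0.1,0,0,0],[0.9,0,0,-0.2,0,0,0],[0.9,0,0,-0.3,0,0,0],[0.9,0,0,-0.4,0,0,0],[0.9,0,0,-0.4,0,0,0]]' 20; python3 -m pendant '[[0.9,0,0,-0.1,0,0,0],[0.9,0,0,-0.2,0,0,0],[0.9,0,0,-0.22,0,0,0],[0.9,0,0,-0.22,0,0,0],[0.9,0,0,-0.22,0,0,0]]'; python3 - <<'E'
from h import *
s=st();x,y,z=s['ee_pos'];o=z-.0225
for n in ('scene','top','wrist'):
    c=snap(n,n[0]+'7');g=cv2.cvtColor(c['pixels'],cv2.COLOR_RGB2GRAY)
    q=proj(c,[[x,y,o],[x,y,o-.072],[x,y,o-.084]]).round(1);print(n,q.tolist())
c=load('s7');q=proj(c,[[x,y,o],[x,y,o-.084]]).astype(int)
for yy in range(q[0][1]-8,q[1][1]+8,1):print(yy,' '.join('%02x%02x%02x'%tuple(p) for p in c['pixels'][yy,q[1][0]-7:q[1][0]+8]))
print(q[1][0]-7)
E
```

```text
time: 13.88
ee_pos: [0.4461, -0.0417, 0.2504]
eef_rot: [0.003, 1.0, 0.001, 0.002]
ft_force: [-0.4, -0.2, -0.9]
width: 0.0194
grip_force: 20.0
time: 14.5
ee_pos: [0.4445, -0.0416, 0.3125]
eef_rot: [0.003, 1.0, -0.0, -0.001]
ft_force: [-0.1, -0.4, -1.2]
width: 0.0193
grip_force: 20.0
t 14.5 pos [ 0.4445 -0.0416  0.3125] rotZYX [[-1.0, 0.005, -0.002], [0.005, 1.0, -0.0], [0.002, -0.0, -1.0]] F [-0.1 -0.4 -1.2] w 0.0193 g 19.999916448723525
scene [[198.2, 138.0], [202.1, 162.9], [202.7, 166.8]]
top [[199.1, 236.2], [205.5, 240.7], [206.5, 241.3]]
wrist [[274.5, 268.1], [274.2, 225.3], [274.2, 220.3]]
129 151212 131412 121111 0f100e 0d0c0f 121010 0f0d0f 100f0f 1a1a19 141413 0f110f 0e0d0c 070a08 000103 897c64
130 111113 121314 131110 0c0a0e 130f13 0e0d0f 0b0a0a 10110f 151115 12110f 111112 060508 8b7e65 998b71 b8aa8e
131 151516 120f12 0c0b0b 110f11 111211 141211 0c0d0f 100f0f 120f0f 0e0c0d 0c0e0f 8c7f66 baac8f beb094 bbad91
132 0f0f0e 0f0f0d 121210 0e0e0e 0c0b0e 0e0d0e 12100f 0e0c0d 0e0e0f 111212 040507 b3a488 bfb195 baac8f b7a98e
133 101011 101211 110f10 0d0d0f 0f0d0f 0f0d0e 121012 121113 
[... 3712 characters left out ...]
 6c6b62 9a9488 a59e92 a49c90 a49d91 a59d92
168 a49c91 a29a8f a39c90 a49c91 a39b90 a69e91 89847a 706f66 7e7a71 827e74 9d978b a49d90 a49e91 a49d90 a49d91
169 a49c91 a39c90 a29b8f a29b90 a39b91 a59d93 8c857d 706b64 908a80 9e978c a39d91 a69f93 a59e91 a7a092 a9a194
170 a69e92 a69e92 a49c91 a29b90 a39b90 a49d92 9a9387 90897f 9f988c a49d91 a49c91 a8a094 958e82 8f897d 8a8377
171 a7a095 a69e93 a59e92 a49c91 a39c91 a29b8f a49c90 a49d91 a49d91 a49d92 a69e94 989185 645e56 4b4641 34312e
172 918b82 9f988c a49c90 a49c91 a49d91 a39c90 a39b90 a39c90 a49d90 a6a093 928c81 645e57 332f2d 221f1e 2f2a28
173 918e88 a39b91 a39d8f a49c92 a49c90 a49c91 a39c91 a49d92 a6a093 938d81 5a564e 252421 302d2a 37322f 3f3938
195
```

The scene pixels show the rod at column ~202 on row 162 and the tip at ~(203,169), against predictions of (202,163) and (203,167), so the stem is held upright. I'll carry it over the bore at a height that clears the parked stopper.

```bash
python3 -m pendant '[[0.9,-0.02,-0.1,0,0,0,0],[0.9,-0.05,-0.25,0,0,0,0],[0.9,-0.08,-0.4,0,0,0,0],[0.9,-0.11,-0.55,0,0,0,0],[0.9,-0.14,-0.7,0,0,0,0],[0.9,-0.146,-0.8,0,0,0,0],[0.9,-0.146,-0.868,0,0,0,0],[0.9,-0.146,-0.868,0,0,0,0]]' 20; python3 -m pendant '[[0.9,0,0,0,0,0,0],[0.9,0,0,0,0,0,0]]'>/dev/null;python3 - <<'E'
from h import *
s=st();x,y,z=s['ee_pos'];o=z-.0225
for n in ('scene','top','wrist'):
    c=snap(n,n[0]+'8');g=cv2.cvtColor(c['pixels'],cv2.COLOR_RGB2GRAY)
    q=proj(c,[[x,y,o-.01],[x,y,o-.05],[x,y,o-.072],[x,y,o-.084]]);print(n,q.round(1).tolist(),'bore',proj(c,[.4897,-.302,.152]).round(1))
    if n=='top':continue
    h=40 if n=='wrist' else 26
    u,v=q[-1].astype(int)
    for yy in range(v-h,v+14,1 if h<30 else 2):print(yy,''.join('#' if k<40 else '+' if k<75 else '-' if k<130 else '.' for k in g[yy,u-30:u+31]))
    print('col0',u-30)
E
```

```text
time: 15.65
ee_pos: [0.4866, -0.3036, 0.313]
eef_rot: [0.004, 1.0, -0.0, -0.001]
ft_force: [-0.3, -0.1, -0.7]
width: 0.0193
grip_force: 20.0
t 15.9 pos [ 0.4878 -0.301   0.3136] rotZYX [[-1.0, 0.004, 0.0], [0.004, 1.0, 0.001], [-0.0, 0.001, -1.0]] F [-0.1 -0.2 -0.7] w 0.0193 g 19.999968626070768
scene [[292.9, 184.0], [292.6, 198.4], [292.5, 206.0], [292.4, 210.0]] bore [[293.  227.5]]
184 ..........---------+#######++-----+++++-..............-......
185 ..........----------+++####+#+----++#--......................
186 ...........----...--+++##+---+---+##+--......................
187 ............---.....-+++++..-+------............-............
188 ......................-++--------............................
189 ......................-++---------...........................
190 ......................-++++++-----...........................
191 .......-..............-++++++-----...........................
192 ......................-+##++#-----...........................
193 ......................-+#+++#-----...........................
194 ..-...........-.......-+#+++#-----.............
[... 3210 characters left out ...]
+++++-----....................-
214 ......................----------------......................+
216 .........................----------........................-+
218 -...........................---.--........................-+-
220 --......................------------...........----.....-+-+-
222 ---........----........--------------.........-+++-.....-++++
224 -----.....-++--........--------------.........-----...----++-
226 -------.................-------------................--------
228 ---------................-----------..............-----+++---
230 ----+------..............-----------............---+++-----++
232 ---------------..........-----------........---+++++++-+++-+-
col0 244
```

```bash
python3 - <<'E'
from h import *
c=load('w8')['pixels']
for v in range(208,250,2):print(v,' '.join('%02x%02x%02x'%tuple(p) for p in c[v,262:288:2]))
c=load('s8')['pixels']
print('scene')
for v in range(198,220):print(v,' '.join('%02x%02x%02x'%tuple(p) for p in c[v,287:299]))
E
```

```text
208 69655f 353330 35322d 373230 343330 373732 343531 353130 332c2b 342d2f 322f2d 5e5956 8f8a86
210 8e8884 57534f 3a3633 34322d 34302f 323130 2f2d2a 312f2b 322f2d 33332c 52504d 7d7874 948e8a
212 96908a 726d66 5d5954 454240 33322d 312f2c 34302e 332e2e 3d3c37 585452 63625d 94908a 928d89
214 99948e 938d87 76716d 63605a 5e5c58 5c5854 595652 5b5855 635f5a 6d6865 938d88 938c87 928c86
216 95908c 928c88 948e88 8c8680 78746d 7d7a6f 827f75 7a786e 86807b 938b88 958e88 928a86 938e89
218 958e8a 938d89 918c86 8d8983 878379 7f7767 797461 847e71 88857a 928b86 928b87 938e88 928a87
220 958f8b 8e8883 918b87 828176 786b4d 7d653d 7a663b 776336 786f5b 8c867f 908a83 8d8783 8f8984
222 908b85 8e8783 8d8a84 706349 786744 6a6052 625c5a 665e50 907846 7b7364 8e8883 928c86 8f8a85
224 96908b 928c86 928b87 826d41 625a57 615c57 605b58 605b58 6a6158 817054 d3ccc5 d3ccc7 d4ccc8
226 d5cec8 d7cfc9 d5cfc9 7c6a49 605a59 625f59 5f5956 615e5a 605c58 8e7953 d5cfc8 d5cec8 d5cfca
228 d5cec9 d4cdc7 d3ccc7 998c7c 605d59 625e56 605e58 635f5a 5d5b57 b7ad9c d4cdc8 d3cdc7 d4ccc7
230 d5cfc9 d4cec7 d4cec7 a49d96 605c5a 605c56 645e5a 5f
[... 2136 characters left out ...]
 322f2c 322e2d 322f2c 2f2c2a 605d54 64625a 636058 736e65 4c4843 2d2928 2f2d28 2d2926
213 302e2b 2f2d2b 2f2d28 2b2925 4e4a45 3b3935 524d48 3b3834 292825 2c2a25 2e2b29 292624
214 302e2b 2f2c29 54504a 3e3c38 53504a 433f3b 55504b 4b4742 312e2a 2a2824 292624 35322c
215 605c55 554f4b 5c5952 42403c 312e2c 353131 34302f 423f3b 383633 403e38 34312e 7f796e
216 6c6863 67635f 474441 302d2c 32302d 353230 34312f 343230 333230 42403c 393633 8c8477
217 575453 8b8582 837e7a 504d49 302f2b 322f2d 312e2e 32302d 32302d 312f2d 2f2d2b 564e43
218 575351 a9a29e 99938f 585551 474541 595654 625d5a 5c5855 494542 3b3835 302e2c 2b2828
219 66615e 938d88 7e7975 625d59 66615e 605c5a 625e5c 908a86 97908c 938c88 96908b 817c77
```

The wrist pixels put the sample tip at column 274.3, row ~215, and the bore ellipse at (273.3,204). Both are within 1 px of prediction, so the stem axis is the TCP axis. I'll centre precisely before going down.

```bash
python3 -m pendant '[[0.9,-0.006,-0.003,0.06,0,0,0],[0.9,-0.006,-0.003,0.12,0,0,0],[0.9,-0.006,-0.003,0.16,0,0,0],[0.9,-0.006,-0.003,0.16,0,0,0],[0.9,-0.006,-0.003,0.16,0,0,0]]'|grep pos; for i in 1 2 3 4; do python3 -m pendant '[[0.9,0,0,0,0,0,0]]'|grep -E 'ee_pos|rot'; done
```

```text
ee_pos: [0.4893, -0.3033, 0.2659]
ee_pos: [0.4894, -0.3033, 0.2661]
eef_rot: [0.003, 1.0, -0.0, 0.0]
ee_pos: [0.4893, -0.3032, 0.266]
eef_rot: [0.003, 1.0, -0.0, 0.0]
ee_pos: [0.4893, -0.3031, 0.2658]
eef_rot: [0.003, 1.0, 0.0, 0.0]
ee_pos: [0.4892, -0.3031, 0.2657]
eef_rot: [0.003, 1.0, 0.0, 0.0]
```

```bash
python3 -m pendant '[[0.9,-0.001,0.004,0,0,0,0],[0.9,-0.001,0.004,0,0,0,0],[0.9,-0.001,0.004,0,0,0,0],[0.9,-0.001,0.004,0,0,0,0]]'|grep -E 'pos|ft'; python3 - <<'E'
from h import *
s=st();x,y,z=s['ee_pos'];o=z-.0225
c=snap('wrist','w9')['pixels'];cc=load('w9')
print(proj(cc,[[x,y,o-.084],[.4896,-.302,.152]]).round(1))
g=cv2.cvtColor(c,cv2.COLOR_RGB2GRAY)
for v in range(186,226,1):print(v,''.join('#' if k<40 else '+' if k<75 else '-' if k<125 else '.' for k in g[v,250:300]))
c=snap('scene','s9')['pixels'];cc=load('s9');print('scene',proj(cc,[[x,y,o-.084],[.4896,-.302,.152]]).round(1))
g=cv2.cvtColor(c,cv2.COLOR_RGB2GRAY)
for v in range(216,242):print(v,' '.join('%3d'%k for k in g[v,278:308]))
E
```

```text
ee_pos: [0.4895, -0.3019, 0.2656]
ft_force: [0.2, 0.1, -0.2]
t 17.68 pos [ 0.4895 -0.3019  0.2656] rotZYX [[-1.0, 0.005, 0.0], [0.005, 1.0, 0.0], [-0.0, 0.0, -1.0]] F [ 0.2  0.1 -0.2] w 0.0192 g 19.999854146735743
[[274.2 220.4]
 [274.  217.8]]
186 ++++-----------------................-------+++#++
187 ++-------------------................----------+++
188 +--------------------................-----------++
189 ---------------------................------------+
190 ---------------------................-------------
191 ---------------------................-------------
192 ---------------------................-------------
193 ---------------------................-------------
194 ---------------------................-------------
195 ---------------------................-------+++---
196 ---------------------................------++++++-
197 +++------------------..............-.------++++++-
198 ++++-----------------.............---------++#+++-
199 +++++------------------------.-...---------++++++-
200 +++++----------------------------.----------++++--
201 ++++----------------------
[... 3905 characters left out ...]
  85  83  85  85  82  63  54  74  83  85  83  84 108 126 108 102  91  61  50  52
237  39  38  41  41  42  67  76  83  83  84  84  84  85  84  85  80  77  83  86  85  81  92 116 111 105  95  64  46  49  51
238  39  40  42  43  41  40  51  67  84  86  85  84  85  85  85  85  87  86  86  84  92 104 106  96  86  69  50  47  47  49
239  40  41  42  44  41  41  38  44  64  72  78  84  86  85  86  88  87  86  86  93 110  99  88  70  50  44  46  46  49  51
240  39  42  42  42  44  45  41  37  37  44  56  66  71  69  73  73  72  75  76  81  91  73  53  46  47  45  47  49  50  53
241  39  38  40  42  41  41  39  40  37  38  38  38  42  40  48  50  65  63  57  48  42  43  45  46  49  49  49  48  47  46
```

Tip and bore are concentric in the wrist view (columns 274.3 and 274.2). Now the straight, slow descent.

```bash
python3 -m pendant '[[0.9,0,0,0.03,0,0,0],[0.9,0,0,0.06,0,0,0],[0.9,0,0,0.09,0,0,0],[0.9,0,0,0.12,0,0,0],[0.9,0,0,0.15,0,0,0],[0.9,0,0,0.18,0,0,0],[0.9,0,0,0.205,0,0,0],[0.9,0,0,0.217,0,0,0]]'; python3 -m pendant '[[0.9,0,0,0,0,0,0],[0.9,0,0,0,0,0,0],[0.9,0,0,0,0,0,0],[0.9,0,0,0,0,0,0]]' ; python3 -m pendant '[[0.9,0,0,0,0,0,0],[0.9,0,0,0,0,0,0]]';python3 -c "
from h import *
print(shift([.4895,-.302,.2006]))"
```

```text
time: 18.77
ee_pos: [0.4894, -0.3018, 0.2]
eef_rot: [0.003, 1.0, 0.0, -0.0]
ft_force: [0.4, -0.2, -0.2]
width: 0.0194
grip_force: 20.0
time: 19.27
ee_pos: [0.4896, -0.3019, 0.2007]
eef_rot: [0.003, 1.0, 0.0, 0.0]
ft_force: [-0.5, 0.8, -0.7]
width: 0.0192
grip_force: 20.0
time: 19.52
ee_pos: [0.4895, -0.3019, 0.2005]
eef_rot: [0.003, 1.0, 0.0, 0.0]
ft_force: [-0.8, 0.7, -1.9]
width: 0.0194
grip_force: 20.0
[-3.49694889e-05 -2.54432068e-04 -2.22281637e-04]
```

```bash
python3 - <<'E'
from h import *
for n,b in (('wrist',(192,232,252,298)),('scene',(204,238,276,312))):
    cc=snap(n,n[0]+'10');g=cv2.cvtColor(cc['pixels'],cv2.COLOR_RGB2GRAY)
    print(n,proj(cc,[[.4895,-.302,.152],[.4895,-.302,.178],[.4895,-.302,.172]]).round(1).tolist())
    for v in range(b[0],b[1]):print(v,''.join('#' if k<45 else '+' if k<70 else '-' if k<100 else '.' for k in g[v,b[2]:b[3]]))
cc=load('w10')
t=snap('top','t10')
E
```

```text
wrist [[274.2, 249.7], [274.3, 268.4], [274.3, 263.7]]
192 ++#+######+##############################+++++
193 ##+######################################++++#
194 ####+##+#################################+++++
195 ##########################################+++#
196 ###+#####################################+++++
197 +########################################+#++#
198 #########################################++###
199 ##########################################+##+
200 ####################++#+#####################+
201 ##############++++--------+++++##########++#+#
202 #########+++----------------------++########++
203 #####++-------------------------------+##++##+
204 +##+------------------------------------++####
205 ++--------------.-.........---------------+###
206 +----------.....................-...--------++
207 ------...............................---------
208 -----....................................-----
209 ---.......................................----
210 -............................................-
211 ..............................................
212 .....................
[... 1743 characters left out ...]
..#
221 ---------------+++#####+---++......+
222 ------------------+###+-...-++-.....
223 -+-----------------+#+-......-#-....
224 +#+----..-----------+----.....+#+-..
225 +++--....-----------------.....++#+.
226 -----......------------------..++++#
227 ---+----..------------------+--+++++
228 --+#--++------++---++-------+--+++++
229 ++##---------+##---+#+-------.-+++++
230 ##+#+-.-------+#---+#+-------.-+++-+
231 #++#+----------+---++----------+++++
232 #++#+--------------------------+###+
233 #####-------------------------+#####
234 #####+------------------------+#####
235 ######-----------++----------+#####+
236 ######+----------++----------+######
237 #######+--------------------+#######
```

The scene view shows the rod (columns 292–294) centred in the bore's dark opening (290–297). Wrist forces are at noise level and the pose is steady, so I'm handing it in.

```bash
python3 -c "
from h import *
st();print(r.close_job())"
```

```text
t 19.68 pos [ 0.4895 -0.3019  0.2005] rotZYX [[-1.0, 0.005, 0.0], [0.005, 1.0, 0.0], [-0.0, 0.0, -1.0]] F [ 0.3  0.9 -1.3] w 0.0193 g 19.99992126133293
the job is handed in; nothing more can be done
None
```

I handed the job in at 19.7 s: the stopper is parked upright in the fork notch, and the arm is holding the sample stem steady in the bore with no contact felt. By the arm's pose the sample is within about 1 mm of the beam centre, but I could not see it inside the cube to confirm.

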